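Load the fat cell into the spring-contact charging cradle

ROBOT

A 6-joint arm with a two-finger parallel gripper is mounted at the origin on the work surface. World frame = base frame: x ahead of the robot, y to its left, z up, the work surface at z = 0. Lengths are in m, angles in rad, forces in N, time in s.
With the tool pointing down it reaches from about 0.35 to 0.775 m from the base axis. Payload 7.3 kg.
Tool frame: the origin (TCP) lies at the centre of the arm's flange, where the gripper is bolted on; the fingertips stand 178 mm ahead of it and the grasp point (between the pads) lies 159 mm ahead of it (tip_extent is the distance from the TCP to the fingertips, in m); z points along the fingers, y is the line along which they close (so a half turn about z gives the same grasp; the last joint's range is limited). The gripper opens to 92 mm and grips with 3 to 60 N. Pads are 19 mm wide; open, the fingers measure 130 mm over their backs; the gripper's body (75 mm by 190 mm) begins 47 mm behind the grasp point.
Start: joints at [-0.146, 0.342, 1.524, -0, 1.275, -0.146], TCP at [0.525, 0, 0.405] pointing down, gripper open.
Joint ranges: [-2.53, 2.53], [-0.77, 2.02], [0.04, 2.7], [-1, 4.14], [0.28, 2.66], [-3.11, 3.11]. Speed limits (rad/s): [2.57, 2.57, 3.14, 3.14, 3.14, 3.14].

INTERFACE

Orientations are given as [roll, pitch, yaw] about the fixed x, y, z axes, in that order (R = Rz(yaw) Ry(pitch) Rx(roll)).
In Python, from cell import * gives the robot as it stands.
- The arm moves only by the tool arm_command, never from a script. Its arguments are lists of equal length, an entry for each row: "xyz": the shift along the world's x, y, z in mm, a list of three; "spin": the turn about the world's z in degrees. In form: {"xyz": [[tx, ty, tz], ...], "spin": [spin, ...]}. A call has 1 to 20 rows; each row shifts and turns the commanded pose from where the row before left it; what a row does not reach is not made up. A row lasts 1/10 s, in which the tool goes at most 50 mm and 8.59 degrees, less where a joint would pass 70% of its speed; a pose out of reach is approached as far as the arm can. A call with a gripper value outside its range is refused whole. "jaw" is the opening, from -1 (shut) to 1 (fully open), set as the call begins (left out, the last holds). The fingers move at their own pace and stop on an object; "squeeze" is the grip in N (left out, the last holds). Time passes only in rows, so rows that do not move let the fingers close. It gives the time, the measured TCP pose, the force, the opening and the grip force at its end, in the units of the state.
- observe(): the state, without advancing time (a new reading comes with each control period).
- read_camera(name): name is "scene" or "side" or "wrist"; returns a dict with "img" (384x512x3 uint8, red, green, blue), "depth" (384x512 float32, m along the optical axis (not along the pixel's ray), 0 where there is no reading), "fx", "fy", "cx", "cy" (pixels), "world_from_camera" (4x4, takes a point from camera to world coordinates). Camera axes: x right, y up, looking along -z (the intrinsics and any distortion apply to the point x, -y, -z); pixel columns grow to the right and rows downward; lengths in m; the calibration is good to about 2 mm. A picture is of the moment at which its call begins.
- hand_in(): hands the job in; it is judged then, once.
The state is a dict: "time": time; "qpos": joint angles; "qvel": joint speeds; "joint_efforts": joint torques, N m; "tool_pos": TCP position; "tool_rot": TCP orientation; "contact_force": force on the tool from outside, world axes, zero at the start; "torque": the same for the moment, N m; "opening": finger opening in m; "grip_force": force on a finger pad.
Only numpy, scipy, OpenCV 4.12 (cv2) and the standard library are available. Lean on these libraries where they do the work, as an engineer would, in place of code of your own. Each camera call takes 0.05 s, during which the arm holds its last target. There are 200 camera calls.

TASK

Put the fat green battery cell from the rack into the white charging cradle: push its flat end against the sprung contact plate, then let the end with the small nub drop in against the copper contact, so that the cell lies fully home in the cradle, gripped by the spring. Leave the thin blue cell where it lies.

Things in the scene. Friction and masses are not known exactly. Their poses are not given: they have to be found in the camera images.
- fat_cell: Green cell, 26 mm thick, 0.09 kg, lying level, nub roughly towards the robot, in either place of a grey rack. Origin: nub tip, on the axis; x axis to the flat end: 10 mm nub to x=2.5, body to 67.5, middle 35 mm. In the rack its axis is 26.4 mm above the table; V saddles (40 mm wide, 28 high) hold it at x=3-11 and 59-67; between them is finger room down to a plate 6 mm above the table.
- thin_cell: Blue cell, 18 mm thick, 67.5 mm long, lying in the rack's other place, parallel to the fat cell and 76 mm beside it, axis 20.7 mm above the table. Origin at its nub tip, x axis to its flat end. Must stay.
- cradle: White fixed cradle. Origin on the table, x from copper contact to spring (roughly away from robot), z up; mm: base top z=6; copper face x=-36, its wall 6 thick, top z=27; 45-degree V trough, bottom y=0 z=8, mouth 44 wide at z=30, at x=-34 to -24 and 24 to 44, open-sided for fingers between; housing x=46 to 84, top z=50, 62 wide. Seated cell: along x, nub tip at (-36,0,26.4), flat end x=31.5.
- contact (a joint): Travel (m) of the steel plate on the cradle's coil spring, towards the cradle's +x: 0 at rest, 0.020 at its stop, 0.008 with the cell seated. Plate 22 mm wide, z=19 to 46 mm in the cradle's frame; face at x=23.5 mm at rest, so the gap to the copper contact is 59.5 mm, 8 less than the cell's length. Pushes back with 2.4 N at rest, 4.8 N at 8 mm, 8.4 N at 20 mm.
Things that resemble listed ones, but are neither listed nor needed, are in the scene too. Several things have the shape of the fat_cell; the one meant has the colours described above. Several things look just like the cradle: the one meant starts farthest from the robot's base.

How it is judged:
By the outcome, as a careful person would: the job done as asked, in the order asked, and still so for the second after the job is handed in, with the robot touching nothing.
It also fails if it takes over 38 s, if anything falls off the work surface, if the arm or the gripper's body presses on something with over 40 N, if the wrist force passes 120 N, or if a joint passes its speed limit or range.

## Working session

There is one attempt and no reset: what is moved stays moved. The work goes in short steps, Python scripts to look and compute and a tool call to move; the robot and the scene stay as the last step left them, time stands still between calls to the robot, and variables do not carry over. Pictures are saved under pics/ and viewed, at most 10 in all, crops included, and the job is handed in when it is done.

Besides the shell and the picture viewer there is one more tool, called after "Request:" by a JSON object that holds its "method" and its "body". arm_command: Moves the arm, as the interface text tells. Its arguments: {"type":"object","properties":{"xyz":{"type":"array","items":{"type":"array","items":{"type":"number"}}},"spin":{"type":"array","items":{"type":"number"}},"jaw":{"type":"number"},"squeeze":{"type":"number"}},"required":["xyz","spin"]}

```bash
mkdir -p pics
cat > h.py <<'E'
from cell import *
import numpy as np, cv2
def snap(n):
    c=read_camera(n); np.savez(f'{n}.npz',**c); return c
def load(n): return dict(np.load(f'{n}.npz'))
def cloud(c):
    d=c['depth']; v,u=np.mgrid[:d.shape[0],:d.shape[1]]
    p=np.stack([(u-c['cx'])/c['fx']*d,-(v-c['cy'])/c['fy']*d,-d],-1)
    T=c['world_from_camera']; return p@T[:3,:3].T+T[:3,3]
E
python3 - <<'E'
from h import *
a=snap('scene');b=snap('side')
print({k:v for k,v in a.items() if k not in('img','depth')},list(a))
cv2.imwrite('pics/a.png',cv2.resize(a['img'][:,:,::-1],(800,600)))
cv2.imwrite('pics/b.png',cv2.resize(b['img'][:,:,::-1],(800,600)))
print(observe())
E
```

```text
{'fx': 356.4226856131567, 'fy': 356.4226856131567, 'cx': 259.5205584149908, 'cy': 195.21091693976592, 'world_from_camera': array([[ 0.35114789, -0.74804944,  0.5631316 ,  1.03386229],
       [ 0.9363121 ,  0.28301063, -0.20790535, -0.25930119],
       [-0.00384875,  0.60027245,  0.79978633,  0.75588783],
       [ 0.        ,  0.        ,  0.        ,  1.        ]])} ['img', 'depth', 'fx', 'fy', 'cx', 'cy', 'world_from_camera']
{'time': 0.1, 'qpos': array([-1.46011633e-01,  3.42671525e-01,  1.52491311e+00,  2.87954753e-05,
        1.27538230e+00, -1.45994331e-01]), 'qvel': array([ 0.00030874, -0.001003  , -0.00118603, -0.00138008,  0.00042081,
       -0.00073657]), 'joint_efforts': array([ 1.49919495e-03, -4.32001984e+01, -2.44694173e+01,  7.19219679e-02,
        5.25739230e-02, -9.79429342e-05]), 'tool_pos': array([5.24888686e-01, 3.64211814e-05, 4.04107620e-01]), 'tool_rot': array([-3.14023700e+00, -2.27167941e-04,  1.57077047e+00]), 'contact_force': array([-0.29680706, -0.62479508,  0.39739807]), 'torque': array([ 0.0329994 , -0.0171008 , -0.01051622]), 'grip_force': 0.0, 'opening': 0.09198504517596476}
```

View pics/a.png

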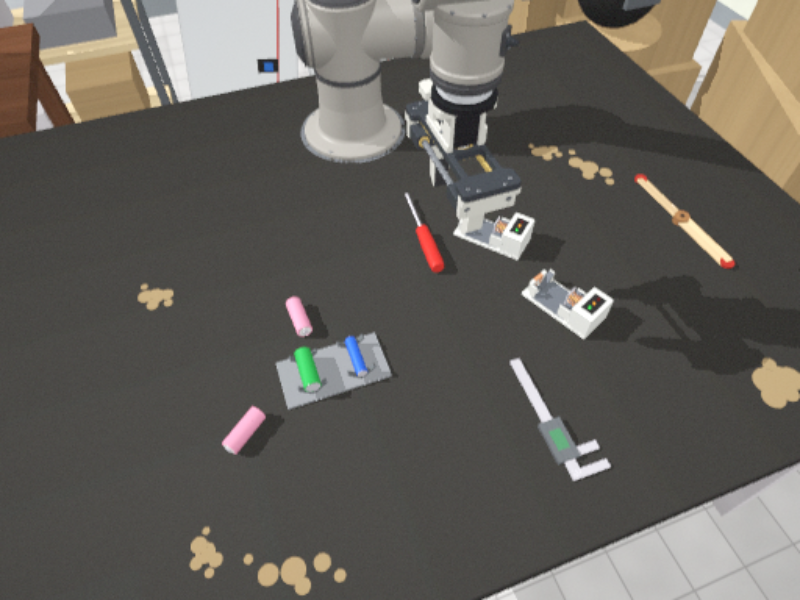

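View pics/b.png

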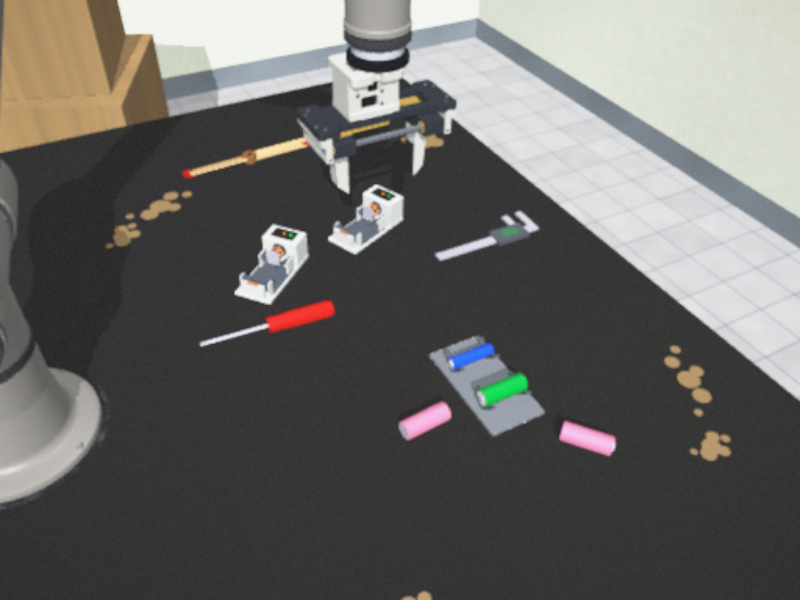

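The scene view shows the green cell at (307,369), the blue one at (356,356), and the farther cradle with its housing at (592,312) and copper end at (540,280). The side view shows the same layout. Next I'll measure these.

Run:
```python
from h import *
for n in('scene','side'):
    c=load(n);P=cloud(c);I=c['img'].astype(int);r,g,b=I[...,0],I[...,1],I[...,2]
    ok=(c['depth']>0)&(P[...,0]>.3)&(P[...,0]<.9)
    for nm,m in(('green',(g>r+60)&(g>b+50)),('blue',(b>r+70)&(b>g+40))):
        q=P[ok&m&(P[...,2]>.012)&(P[...,1]<-.03)]
        xy=np.array(q[:,:2],np.float32); rect=cv2.minAreaRect(xy)
        top=q[q[:,2]>np.percentile(q[:,2],70)];(vx,vy,x0,y0)=cv2.fitLine(np.array(top[:,:2],np.float32),cv2.DIST_L2,0,.01,.01).ravel()
        t=(q[:,:2]-[x0,y0])@[vx,vy]
        print(n,nm,len(q),'zmax',np.percentile(q[:,2],98),rect,'line ang',np.degrees(np.arctan2(vy,vx)),'top ctr',x0,y0,'ends',[ (x0+vx*s,y0+vy*s) for s in (np.percentile(t,1),np.percentile(t,99))])
    w=ok&(P[...,2]>.045)&(P[...,2]<.055)&(P[...,1]<.2)&(P[...,1]>-.02)
    cnt,l,st,ce=cv2.connectedComponentsWithStats(w.astype(np.uint8))
    for k in range(1,cnt):
        if st[k,4]>60:
            q=P[l==k]; print(n,'housing',st[k,4],q.mean(0),cv2.minAreaRect(np.array(q[:,:2],np.float32)))
c=load('scene');crop=c['img'][160:225,320:410,::-1];cv2.imwrite('pics/c.png',cv2.resize(crop,None,fx=8,fy=8,interpolation=cv2.INTER_CUBIC))
```

```text
scene green 250 zmax 0.04044910342287255 ((0.58051598072052, -0.2514280676841736), (0.06517825275659561, 0.024567006155848503), 0.10178299248218536) line ang 0.65875673 top ctr 0.5816621 -0.25130782 ends [(np.float64(0.5489874318208459), np.float64(-0.25168350823888735)), (np.float64(0.6123989008819055), np.float64(-0.25095440437306477))]
scene blue 169 zmax 0.030598790868611205 ((0.5800099968910217, -0.1752658486366272), (0.018267622217535973, 0.06562885642051697), 89.24993896484375) line ang -0.35148498 top ctr 0.5800869 -0.17580245 ends [(np.float64(0.5492937217062456), np.float64(-0.1756135491394471)), (np.float64(0.6117575687659629), np.float64(-0.1759967428209574))]
scene housing 223 [0.44602132 0.1701777  0.04943334] ((0.443985253572464, 0.17194274067878723), (0.038178812712430954, 0.06233657896518707), 40.375640869140625)
scene housing 158 [0.6451426  0.18566814 0.04919741] ((0.6449733376502991, 0.1883646696805954), (0.038952481001615524, 0.03404910862445831), 18.344512939453125)
side green 340 zmax 0.04028867006206374 ((0.5791828036308289, -0.2558727562427521), (0.0661636963
[... 198 characters left out ...]
2630779), np.float64(-0.25518933243678343))]
side blue 222 zmax 0.03155388463976394 ((0.5791928768157959, -0.17666205763816833), (0.06514938175678253, 0.022595420479774475), 2.003286600112915) line ang -1.6374342 top ctr 0.5778577 -0.17870693 ends [(np.float64(0.5479105062461209), np.float64(-0.1778508472603805)), (np.float64(0.6116075734336066), np.float64(-0.1796717173884556))]
side housing 113 [0.64034152 0.18404401 0.04889397] ((0.64244145154953, 0.1870867758989334), (0.03940098360180855, 0.03667380288243294), 22.854753494262695)
side housing 247 [0.44123446 0.16723145 0.04907658] ((0.44256338477134705, 0.17010822892189026), (0.040767520666122437, 0.06612227857112885), 38.99411392211914)
```

View pics/c.png

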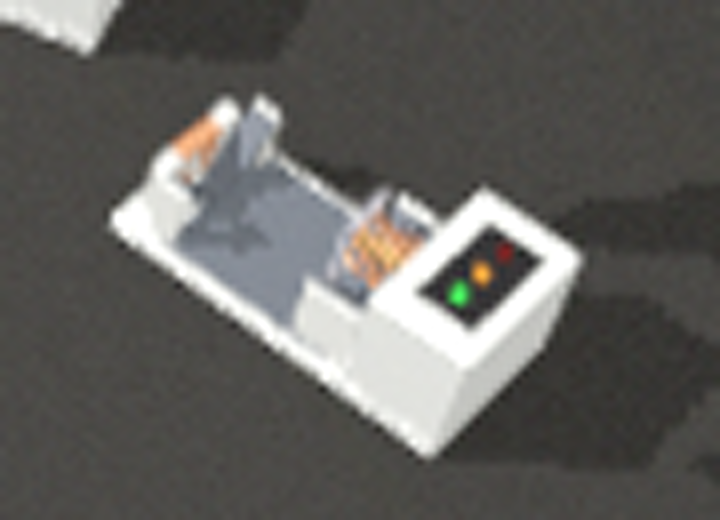

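The crop shows the cradle: copper contact at (200,140), trough, spring at (380,245), housing top corners (485,190), (580,260), (470,365) and (370,295). My y<0.2 filter cut the housing off, so I'll redo that.

Run:
```python
from h import *
for n in('scene','side'):
    c=load(n);P=cloud(c)
    w=(c['depth']>0)&(P[...,2]>.046)&(P[...,2]<.054)&(P[...,1]<.3)&(P[...,1]>.1)&(P[...,0]>.55)&(P[...,0]<.75)
    q=P[w];r=cv2.minAreaRect(np.array(q[:,:2],np.float32));print(n,len(q),q.mean(0),r)
    w=(c['depth']>0)&(P[...,2]>.004)&(P[...,2]<.06)&(P[...,1]<.3)&(P[...,1]>.05)&(P[...,0]>.5)&(P[...,0]<.75)
    q=P[w];r=cv2.minAreaRect(np.array(q[:,:2],np.float32));print(n,len(q),q.mean(0),r,cv2.boxPoints(r).round(3).tolist())
```

```text
scene 314 [0.64037455 0.20113703 0.04952417] ((0.6394413113594055, 0.2022848278284073), (0.03794599324464798, 0.06416507810354233), 21.0953369140625)
scene 1303 [0.62210842 0.16809202 0.02400727] ((0.6371691226959229, 0.11722278594970703), (0.1347651183605194, 0.2277415245771408), 30.513174057006836) [[0.5210000276565552, 0.1809999942779541], [0.6370000243186951, -0.014999999664723873], [0.753000020980835, 0.05299999937415123], [0.6370000243186951, 0.25]]
side 186 [0.63671798 0.19814622 0.04913454] ((0.6367223858833313, 0.1982959806919098), (0.042146939784288406, 0.0619359016418457), 19.26801300048828)
side 1071 [0.61008235 0.1701368  0.02356706] ((0.6440874934196472, 0.14478719234466553), (0.1702125519514084, 0.24912185966968536), 75.33279418945312) [[0.5019999742507935, 0.09399999678134918], [0.7429999709129333, 0.03099999949336052], [0.7860000133514404, 0.19599999487400055], [0.5450000166893005, 0.2590000033378601]]
```

Request:
{"method": "arm_command", "body": {"xyz": [[20, -50, 0], [10, -50, 0], [10, -50, 0], [0, -50, 0], [0, -45, 0], [0, 0, 0]], "spin": [0, 0, 0, 0, 0, 0]}}

```text
time: 0.7
tool_pos: [0.5625, -0.2448, 0.4035]
tool_rot: [-3.14, 0.001, 1.565]
contact_force: [0.7, 0.2, 0.1]
opening: 0.0916
grip_force: 0.0
```

Run:
```python
from h import *
c=snap('wrist');P=cloud(c);I=c['img'].astype(int);r,g,b=I[...,0],I[...,1],I[...,2]
ok=(c['depth']>0)
q=P[ok&(g>r+60)&(g>b+50)&(P[...,2]>.012)]
print(len(q),'zmax',np.percentile(q[:,2],98),cv2.minAreaRect(np.array(q[:,:2],np.float32)),q.mean(0))
q=P[ok&(b>r+70)&(b>g+40)&(P[...,2]>.01)]
print(len(q),'zmax',np.percentile(q[:,2],98),cv2.minAreaRect(np.array(q[:,:2],np.float32)))
print(c['world_from_camera'])
cv2.imwrite('pics/d.png',cv2.resize(c['img'][:,:,::-1],(800,600)))
```

```text
1009 zmax 0.04045584661190006 ((0.5797852873802185, -0.24975109100341797), (0.06397002935409546, 0.024448875337839127), 0.013085490092635155) [ 0.57970554 -0.24825163  0.03711052]
826 zmax 0.031046094890358394 ((0.5800330638885498, -0.17370069026947021), (0.018843090161681175, 0.06512442976236343), 89.68266296386719)
[[ 0.99998387  0.00455957  0.00338783  0.5628296 ]
 [-0.00527476  0.96668368  0.25591958 -0.17583119]
 [-0.00210808 -0.25593332  0.96669214  0.38381804]
 [ 0.          0.          0.          1.        ]]
```

View pics/d.png

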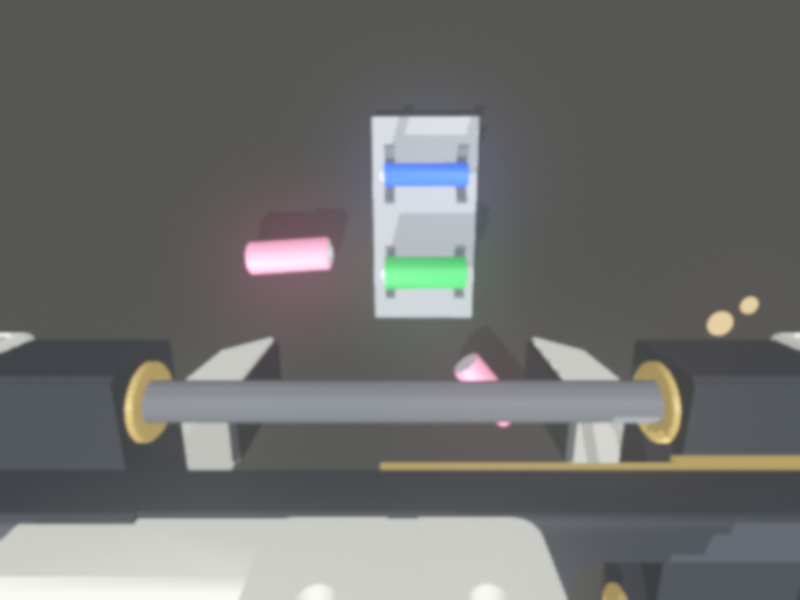

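The wrist view shows the green cell at (426,273) and the blue one at (426,175), both aligned with world x. The fat cell's centre is about (0.580, -0.252) with yaw 0. I'll turn -90°, narrow the jaw to clear the blue cell and come down.

Request:
{"method": "arm_command", "body": {"xyz": [[3, -1, -14], [3, -1, -14], [3, -1, -14], [3, -1, -14], [3, -1, -14], [1, -1, -14], [0, -1, -14], [0, 0, -14], [0, 0, -14], [0, 0, -14], [0, 0, -15], [0, 0, 0], [0, 0, 0]], "spin": [-8, -8, -8, -8, -8, -8, -8, -8, -8, -8, -8, -2, 0], "jaw": 0.22}}

```text
time: 2.05
tool_pos: [0.5793, -0.2448, 0.2491]
tool_rot: [-3.14, 0.001, 0.001]
contact_force: [1.2, -0.9, 0.3]
opening: 0.056
grip_force: 0.0
```

Run:
```python
from h import *
c=snap('wrist');P=cloud(c);I=c['img'].astype(int);r,g,b=I[...,0],I[...,1],I[...,2]
q=P[(c['depth']>0)&(g>r+60)&(g>b+50)&(P[...,2]>.012)]
if len(q):print(len(q),'zmax',np.percentile(q[:,2],98),cv2.minAreaRect(np.array(q[:,:2],np.float32)))
c=snap('side')
o=observe();print(o['tool_pos'],o['tool_rot'],o['opening'])
cv2.imwrite('pics/e.png',cv2.resize(c['img'][190:300,230:380,::-1],None,fx=5,fy=5))
```

```text
2573 zmax 0.04054912211954645 ((0.5830636024475098, -0.2500491738319397), (0.024571290239691734, 0.05870545655488968), 89.80651092529297)
[ 0.57943251 -0.24541034  0.24998327] [-3.14152966e+00 -2.05694373e-04  2.35065711e-03] 0.056254825787603824
```

View pics/e.png

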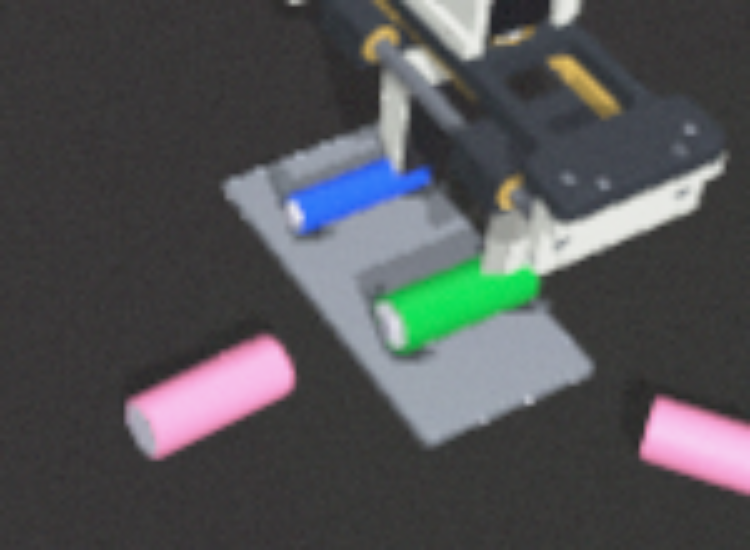

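The side crop shows the open fingers straddling the green cell at (510,245), a little towards +y. I'll shift -5 mm in y, descend and grip.

Request:
{"method": "arm_command", "body": {"xyz": [[0, -5, 0], [0, 0, -15], [0, 0, -15], [0, 0, -15], [0, 0, -10], [0, 0, -5], [0, 0, 0]], "spin": [0, 0, 0, 0, 0, 0, 0]}}

```text
time: 2.85
tool_pos: [0.579, -0.2514, 0.1887]
tool_rot: [-3.141, 0.001, 0.0]
contact_force: [0.5, -0.5, 0.7]
opening: 0.056
grip_force: 0.0
```

Request:
{"method": "arm_command", "body": {"xyz": [[0, 0, 0], [0, 0, 0], [0, 0, 0], [0, 0, 0], [0, 0, 0]], "spin": [0, 0, 0, 0, 0], "jaw": -1, "squeeze": 40}}

```text
time: 3.35
tool_pos: [0.5793, -0.251, 0.1901]
tool_rot: [-3.141, -0.0, -0.0]
contact_force: [-0.0, 3.2, 3.0]
opening: 0.025
grip_force: 40.0
```

Request:
{"method": "arm_command", "body": {"xyz": [[0, 0, 10], [0, 0, 20], [0, 0, 40], [0, 0, 40], [-8, 40, 30], [-8, 40, 0], [-8, 40, 0], [-8, 40, 0], [-8, 40, 0], [-8, 40, 0], [-8, 40, 0], [-8, 40, 0], [-8, 40, 0], [-8, 40, 0], [0, 0, 0], [0, 0, 0]], "spin": [0, 0, 0, 0, 2, 2, 2, 2, 2, 2, 2, 2, 2, 2, 0, 0]}}

```text
time: 4.95
tool_pos: [0.4991, 0.1487, 0.33]
tool_rot: [3.141, -0.001, 0.351]
contact_force: [-0.5, -0.1, -0.6]
opening: 0.025
grip_force: 40.0
```

Run:
```python
from h import *
c=snap('wrist');P=cloud(c)
o=observe();print(o['tool_pos'],o['tool_rot'],o['opening'])
w=(c['depth']>0)&(P[...,2]>.046)&(P[...,2]<.054)&(P[...,1]<.3)&(P[...,1]>.1)&(P[...,0]>.58)&(P[...,0]<.75)
q=P[w];r=cv2.minAreaRect(np.array(q[:,:2],np.float32));print(len(q),q.mean(0),r)
cv2.imwrite('pics/f.png',cv2.resize(c['img'][:,:,::-1],(800,600)))
```

```text
[0.49935825 0.14777533 0.32982731] [ 3.14074237e+00 -6.25214598e-04  3.49447149e-01] 0.02468651725735062
2763 [0.63114705 0.20191771 0.05049993] ((0.6215124130249023, 0.1980053186416626), (0.04798271507024765, 0.062242548912763596), 20.4056453704834)
```

View pics/f.png

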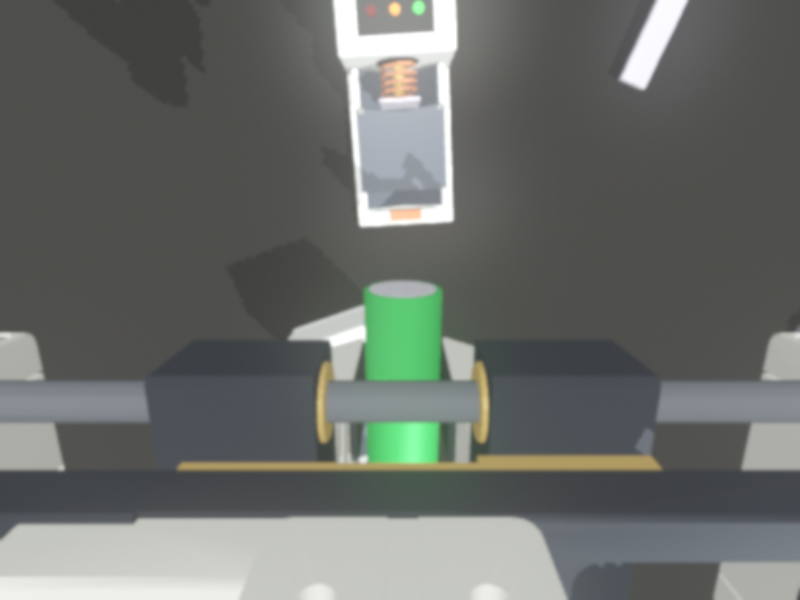

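The wrist view shows the held cell, flat end forward, at (403,290). The cradle is ahead: copper end at (405,214), plate at (400,102), housing front edge at y≈60. I'll fit the cradle pose from this cloud.

Run:
```python
from h import *
c=load('wrist');P=cloud(c);I=c['img'].astype(int)
o=P[(c['depth']>0)&(P[...,0]>.5)&(P[...,0]<.75)&(P[...,1]>.1)&(P[...,1]<.27)]
v,u=np.mgrid[:384,:512]
reg=(u>205)&(u<310)&(v<150)&(c['depth']>0)
O=np.array([.577,.178])
for z0,z1,nm in((.022,.032,'z27 wall/ trough tops'),(.046,.054,'housing'),(.0035,.010,'base')):
    m=reg&(P[...,2]>z0)&(P[...,2]<z1)&(I.min(-1)>110);q=P[m]
    r=cv2.minAreaRect(np.array(q[:,:2],np.float32));print(nm,len(q),r)
    # silhouettes: left and right sides along local x at yaw 20
    a=np.radians(20);ex=np.array([np.cos(a),np.sin(a)]);ey=np.array([-ex[1],ex[0]])
    L=np.c_[(q[:,:2]-O)@ex,(q[:,:2]-O)@ey]*1e3
    h=[(int(s),*np.round(np.percentile(L[(L[:,0]>=s)&(L[:,0]<s+5),1],[1,99]),1),((L[:,0]>=s)&(L[:,0]<s+5)).sum()) for s in range(-50,60,5) if ((L[:,0]>=s)&(L[:,0]<s+5)).sum()>8]
    print(h, 'x range',np.percentile(L[:,0],[.5,99.5]))
    print('by y: xmin,xmax',[(s,*np.round(np.percentile(L[(L[:,1]>=s)&(L[:,1]<s+8),0],[1,99]),1)) for s in range(-32,32,8) if ((L[:,1]>=s)&(L[:,1]<s+8)).sum()>8])
# green cell in tool frame
T=observe();t=T['tool_pos'];yaw=T['tool_rot'][2]
r,g,b=I[...,0],I[...,1],I[...,2]
q=P[(c['depth']>0)&(v>180)&(v<240)&(u>230)&(u<285)]
ex=np.array([np.cos(yaw),np.sin(yaw)]);ey=np.array([-ex[1],ex[0]])
L=np.c_[(q[:,:2]-t[:2])@ex,(q[:,:2]-t[:2])@ey,q[:,2]-t[2]]*1e3
L=L[(L[:,2]>-185)&(L[:,2]<-130)];print('cell',len(L),np.percentile(L,[1,50,99],axis=0).round(1))
for s in range(0,45,5):
    k=(L[:,0]>=s)&(L[:,0]<s+5)
    if k.sum()>5:print(s,L[k,1].min().round(1),L[k,1].max().round(1),np.percentile(L[k,2],[2,98]).round(1))
cv2.imwrite('pics/g.png',cv2.resize(c['img'][0:155,200:320,::-1],None,fx=4,fy=4,interpolation=cv2.INTER_CUBIC)[:600])
```

```text
z27 wall/ trough tops 1525 ((0.5808942914009094, 0.179340660572052), (0.0885867178440094, 0.06017610430717468), 23.46732521057129)
[(-45, np.float64(5.8), np.float64(17.3), np.int64(13)), (-40, np.float64(-22.2), np.float64(17.4), np.int64(204)), (-35, np.float64(-22.7), np.float64(23.7), np.int64(127)), (-30, np.float64(-27.5), np.float64(23.6), np.int64(138)), (-25, np.float64(-27.4), np.float64(23.6), np.int64(86)), (20, np.float64(5.2), np.float64(26.8), np.int64(33)), (25, np.float64(-24.1), np.float64(27.0), np.int64(169)), (30, np.float64(-24.0), np.float64(27.1), np.int64(188)), (35, np.float64(-23.9), np.float64(27.6), np.int64(191)), (40, np.float64(-23.7), np.float64(27.6), np.int64(192)), (45, np.float64(-26.3), np.float64(31.6), np.int64(183))] x range [-40.66619925  49.47786844]
by y: xmin,xmax [(-32, np.float64(-30.0), np.float64(50.0)), (-24, np.float64(-38.6), np.float64(49.3)), (-16, np.float64(-39.5), np.float64(48.8)), (-8, np.float64(-39.6), np.float64(47.6)), (0, np.float64(-40.6), np.float64(43.4)), (8, np.float64(-40.7), np.float64(47.0)), (16, np.float64(-39.
[... 1983 characters left out ...]
-27.8), np.float64(32.8), np.int64(21))] x range [-44.63253437  45.23633848]
by y: xmin,xmax [(-32, np.float64(-41.5), np.float64(48.6)), (-24, np.float64(-42.5), np.float64(28.5)), (-16, np.float64(-42.6), np.float64(27.2)), (-8, np.float64(-43.6), np.float64(26.2)), (0, np.float64(-43.6), np.float64(25.4)), (8, np.float64(-44.7), np.float64(25.7)), (16, np.float64(-44.7), np.float64(26.2)), (24, np.float64(-44.1), np.float64(44.4))]
cell 2977 [[   7.1  -12.1 -170.7]
 [  22.6    1.3 -152.8]
 [  33.9   14.9 -149.6]]
5 -13.3 16.2 [-172.9 -149.7]
10 -13.8 16.7 [-172.2 -149.8]
15 -10.6 13.5 [-158.4 -149.8]
20 -11.4 14.3 [-160.6 -149.7]
25 -11.0 14.1 [-159.6 -149.7]
30 -11.1 14.1 [-169.8 -149.9]
```

View pics/g.png

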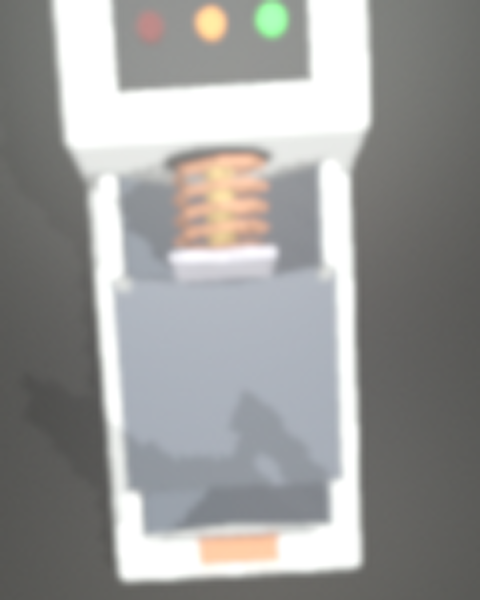

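The crop shows the plate face at (222,265), the copper at (238,547) and base sides turned about 3.4° from my tool. That puts the cradle yaw at 23.4° and its origin near (0.579, 0.177). Next I'll align above it, then check the cell against the cradle.

Request:
{"method": "arm_command", "body": {"xyz": [[17, 6, -10], [17, 6, -10], [17, 6, -20], [17, 6, -20], [0, 0, -20], [0, 0, 0], [0, 0, 0], [0, 0, 0]], "spin": [1, 1, 1, 0.4, 0, 0, 0, 0]}}

```text
time: 5.8
tool_pos: [0.5677, 0.1713, 0.2507]
tool_rot: [3.141, -0.002, 0.407]
contact_force: [-0.1, 0.4, -0.8]
opening: 0.0252
grip_force: 40.0
```

```bash
cat > f.py <<'E'
from h import *
from scipy.optimize import least_squares
o=observe();t=o['tool_pos'];yaw=o['tool_rot'][2];print(t,np.degrees(yaw),o['contact_force'])
ex=np.array([np.cos(yaw),np.sin(yaw)]);ey=np.array([-ex[1],ex[0]])
def loc(q):return np.c_[(q[:,:2]-t[:2])@ex,(q[:,:2]-t[:2])@ey,q[:,2]]*1e3
for n in('wrist','scene','side'):
    c=snap(n);P=cloud(c);I=c['img'].astype(int);r,g,b=I[...,0],I[...,1],I[...,2]
    m=(c['depth']>0);gr=m&(g>r+50)&(g>b+40)
    q=loc(P[gr]);q=q[(abs(q[:,0])<50)&(abs(q[:,1])<25)&(q[:,2]>15)]
    print(n,'cell',len(q),np.percentile(q,[1,50,99],axis=0).round(1).tolist() if len(q) else '')
    q=loc(P[m]);q=q[(abs(q[:,0])<110)&(abs(q[:,1])<45)]
    h=q[(q[:,2]>46)&(q[:,2]<54)&(q[:,0]>50)]
    if len(h)>30:
        R=cv2.minAreaRect(np.array(h[:,:2],np.float32));print('  housing',len(h),R)
E
python3 - <<'E'
from f import *
a=load('wrist')['img'];b=load('scene')['img'][150:235,310:420]
im=np.vstack([cv2.resize(a[:300],(480,281)),cv2.resize(b,(480,318))])
cv2.imwrite('pics/i.png',im[:,:,::-1])
E
```

```text
[0.56768703 0.17134215 0.25071126] 23.33600728670815 [-0.06691158  0.40000659 -0.82554854]
wrist cell 3774 [[-24.4, -11.4, 91.3], [14.1, 0.8, 98.5], [33.4, 12.6, 101.7]]
  housing 6763 ((78.08924102783203, 2.3299484252929688), (37.425865173339844, 62.25626754760742), 0.06487623602151871)
scene cell 82 [[10.7, -14.9, 82.2], [23.5, -10.3, 94.9], [33.0, 6.5, 100.4]]
  housing 313 ((78.27078247070312, 0.19710159301757812), (64.91328430175781, 37.60782241821289), 89.28685760498047)
side cell 112 [[-33.8, -17.5, 75.6], [-18.0, -8.7, 95.6], [8.1, 11.3, 109.1]]
  housing 124 ((73.1347427368164, -2.3934783935546875), (40.28952407836914, 60.28215408325195), 4.461615085601807)
```

View pics/i.png

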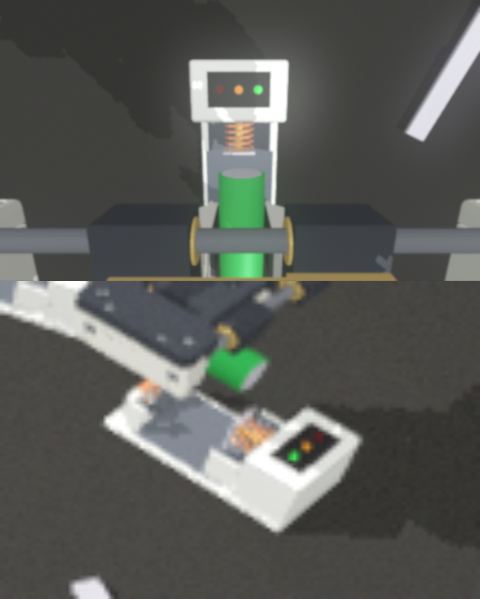

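The upper half (wrist) shows the cell at x≈242 and the plate and housing at x≈239; the lower half (scene) shows the cell above the trough with its flat end short of the plate. The yaw matches within 0.1°, so I'll shift about 1 mm left and descend to 42 mm axis height.

Request:
{"method": "arm_command", "body": {"xyz": [[-0.4, 0.9, 0], [0, 0, -15], [0, 0, -15], [0, 0, -10], [0, 0, -6], [0, 0, 0], [0, 0, 0]], "spin": [0, 0, 0, 0, 0, 0, 0]}}

```text
time: 6.65
tool_pos: [0.567, 0.173, 0.2038]
tool_rot: [3.141, -0.001, 0.409]
contact_force: [-0.8, 0.7, -1.0]
opening: 0.0248
grip_force: 40.0
```

Request:
{"method": "arm_command", "body": {"xyz": [[1.8, 0.8, 0], [1.8, 0.8, 0], [1.8, 0.8, 0], [1.8, 0.8, 0], [0, 0, 0], [0, 0, 0]], "spin": [0, 0, 0, 0, 0, 0]}}

```text
time: 7.25
tool_pos: [0.574, 0.1761, 0.2034]
tool_rot: [3.141, 0.0, 0.408]
contact_force: [-2.9, -1.4, 0.9]
opening: 0.0249
grip_force: 40.0
```

The plate is being pushed (about 3.2 N back). I'll push on past the copper wall.

Request:
{"method": "arm_command", "body": {"xyz": [[1.8, 0.8, 1], [1.8, 0.8, 0], [1.8, 0.8, 0], [0.9, 0.4, 0], [0, 0, 0], [0, 0, 0]], "spin": [0, 0, 0, 0, 0, 0]}}

```text
time: 7.85
tool_pos: [0.5801, 0.1788, 0.2038]
tool_rot: [-3.141, 0.002, 0.408]
contact_force: [-5.0, -3.5, -1.9]
opening: 0.0249
grip_force: 40.0
```

Run:
```python
from f import *
a=load('scene')['img'][150:235,310:420];b=load('side')['img'][100:180,190:280]
cv2.imwrite('pics/j.png',np.vstack([cv2.resize(a,(388,300)),cv2.resize(b,(388,300))])[:,:,::-1])
```

```text
[0.58007438 0.17878976 0.2037921 ] 23.40171817134262 [-4.98074891 -3.48780341 -1.88336276]
wrist cell 3740 [[-24.6, -11.2, 44.7], [13.6, 0.9, 51.5], [32.7, 12.7, 54.7]]
  housing 10198 ((66.40313720703125, 0.28954124450683594), (32.80756378173828, 62.320640563964844), 0.02941047213971615)
scene cell 62 [[10.9, -14.7, 34.4], [24.1, -10.0, 45.9], [32.0, 6.5, 52.8]]
  housing 269 ((65.98309326171875, -1.479909896850586), (31.503942489624023, 63.23540115356445), 0.8423335552215576)
side cell 101 [[-34.2, -16.1, 29.8], [-18.0, -8.1, 48.4], [5.0, 10.8, 67.1]]
```

View pics/j.png

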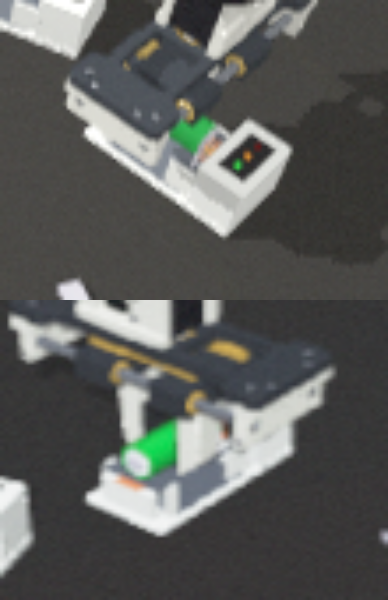

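The cell's nub end sits just above the copper wall (side crop (135,460)) and the plate is compressed about 10–12 mm at 6 N. I'll push another 1 mm and lower it.

Request:
{"method": "arm_command", "body": {"xyz": [[0.9, 0.4, 0], [0, 0, -2], [0, 0, -2], [0, 0, -2], [0, 0, -2], [0, 0, 0]], "spin": [0, 0, 0, 0, 0, 0]}}

```text
time: 8.6
tool_pos: [0.581, 0.1794, 0.1962]
tool_rot: [-3.141, 0.001, 0.409]
contact_force: [-6.4, -1.9, 2.1]
opening: 0.0249
grip_force: 40.0
```

Request:
{"method": "arm_command", "body": {"xyz": [[0, 0, -2], [0, 0, -2], [0, 0, -1], [0, 0, -1], [0, 0, 0], [0, 0, 0]], "spin": [0, 0, 0, 0, 0, 0]}}

```text
time: 9.2
tool_pos: [0.5812, 0.1794, 0.1905]
tool_rot: [-3.142, 0.001, 0.409]
contact_force: [-5.7, -3.1, 2.0]
opening: 0.0249
grip_force: 40.0
```

Request:
{"method": "arm_command", "body": {"xyz": [[0, 0, -1], [0, 0, 0], [-0.9, -0.4, 0], [-0.9, -0.4, 0], [0, 0, 0], [0, 0, 0]], "spin": [0, 0, 0, 0, 0, 0]}}

```text
time: 9.8
tool_pos: [0.58, 0.1786, 0.1901]
tool_rot: [3.141, -0.002, 0.408]
contact_force: [-3.4, -2.8, 5.2]
opening: 0.0248
grip_force: 40.0
```

Request:
{"method": "arm_command", "body": {"xyz": [[-0.9, -0.4, 0], [-0.5, -0.2, 0], [0, 0, 0], [0, 0, 0]], "spin": [0, 0, 0, 0]}}

```text
time: 10.2
tool_pos: [0.5786, 0.178, 0.19]
tool_rot: [3.141, -0.002, 0.408]
contact_force: [-2.4, -1.1, 6.2]
opening: 0.0254
grip_force: 40.0
```

The force is now shared with the copper contact and the trough. I'll ease the grip and release.

Request:
{"method": "arm_command", "body": {"xyz": [[0, 0, 0], [0, 0, 0], [0, 0, 0]], "spin": [0, 0, 0], "squeeze": 5}}

```text
time: 10.5
tool_pos: [0.5785, 0.1779, 0.1899]
tool_rot: [3.141, -0.002, 0.408]
contact_force: [-1.2, -2.0, 5.6]
opening: 0.0258
grip_force: 5.0
```

Request:
{"method": "arm_command", "body": {"xyz": [[0, 0, 0], [0, 0, 0], [0, 0, 0], [0, 0, 0], [0, 0, 0]], "spin": [0, 0, 0, 0, 0], "jaw": 0.1}}

```text
time: 11.0
tool_pos: [0.5781, 0.178, 0.1892]
tool_rot: [3.142, -0.0, 0.408]
contact_force: [-0.1, -0.1, -0.2]
opening: 0.0504
grip_force: 0.0
```

Request:
{"method": "arm_command", "body": {"xyz": [[0, 0, 10], [0, 0, 20], [0, 0, 40], [-35, -15, 20], [-35, -15, 20], [-20, -8, 20], [0, 0, 0], [0, 0, 0], [0, 0, 0]], "spin": [0, 0, 0, 0, 0, 0, 0, 0, 0]}}

```text
time: 11.9
tool_pos: [0.4887, 0.1401, 0.319]
tool_rot: [3.142, -0.0, 0.408]
contact_force: [-0.3, 0.1, 0.1]
opening: 0.0502
grip_force: 0.0
```

Run:
```python
from h import *
O=np.array([.579,.1773]);a=np.radians(23.4);ex=np.array([np.cos(a),np.sin(a)]);ey=np.array([-ex[1],ex[0]])
for n in('wrist','scene','side'):
    c=snap(n);P=cloud(c);I=c['img'].astype(int);r,g,b=I[...,0],I[...,1],I[...,2]
    m=(c['depth']>0)&(g>r+50)&(g>b+40);q=P[m];L=np.c_[(q[:,:2]-O)@ex,(q[:,:2]-O)@ey,q[:,2]]*1e3
    L=L[(abs(L[:,0])<44)&(abs(L[:,1])<25)];print(n,len(L),np.percentile(L,[1,50,99],axis=0).round(1).tolist())
    for s in range(-35,35,14):
        k=(L[:,0]>=s)&(L[:,0]<s+14)
        if k.sum()>8:print('  top z',s,np.percentile(L[k,2],95).round(1))
w=load('wrist')['img'][:200,150:360];s=load('side')['img'][100:180,190:280]
cv2.imwrite('pics/k.png',np.vstack([cv2.resize(w,(400,380)),cv2.resize(s,(400,220))])[:,:,::-1])
```

```text
wrist 2272 [[-32.3, -10.7, 30.9], [0.5, 1.1, 37.8], [30.5, 13.3, 40.6]]
  top z -35 40.1
  top z -21 40.1
  top z -7 40.1
  top z 7 40.1
  top z 21 39.9
scene 233 [[-32.3, -13.7, 21.6], [-1.3, -8.0, 35.0], [29.6, 10.8, 40.7]]
  top z -35 38.8
  top z -21 40.2
  top z -7 39.0
  top z 7 40.1
  top z 21 38.4
side 185 [[-34.7, -16.2, 20.2], [-1.6, -9.2, 34.7], [32.5, 8.6, 40.1]]
  top z -35 39.2
  top z -21 38.6
  top z -7 39.4
  top z 7 38.8
  top z 21 38.8
```

View pics/k.png

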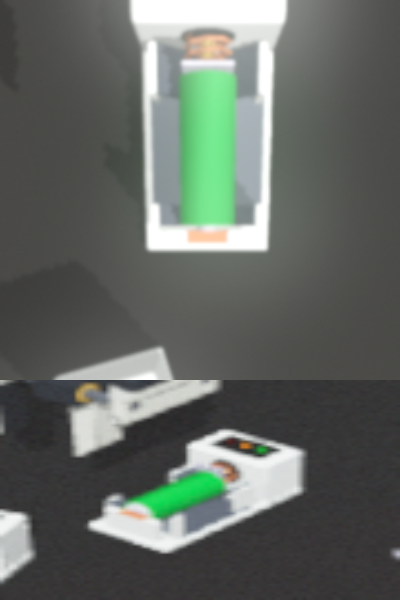

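The cell lies level in the cradle with its top at about 40 mm (39.4 expected). Its body spans x≈-33 to 31, with the nub at the copper (208,230) and the flat end against the compressed plate (208,65).

```bash
python3 -c "
from cell import *
print(hand_in())"
```

```text
the job is handed in; nothing more can be done
None
```

The green cell lies fully home in the far white cradle, gripped between the spring plate and the copper contact; I left the blue cell in the rack and handed the job in at about 12 s (no verdict was returned).

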